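# Unplug the stick battery and lay it in its cradle

## Task

The sweeper's stick battery is charged: pull it out of the sloping charger against its sprung catch, and lay it level in the white cradle, centred across both saddles with its label or its underside up, plug end either way. Set it down gently rather than dropping it, let go, and leave the other things on the cabinet where they are.

Things in the scene. Friction and masses are not known exactly. Their poses are not given: they have to be found in the camera images.
- battery: black stick battery, about 0.35 kg. Case 110 (x) x 42 (y) x 34 mm (z), origin at the case's centre. A plug tongue (30 long, 30 wide, 18 thick) on the -x end; the +x end has a grey band; paper label on +z. Starts plugged in, x rising 35 degrees above level to the free end, label up and back; a sprung catch holds it with 10 to 20 N: pull along +x
- charger: grey charger screwed down, foot 170 x 90 x 10 mm. Origin on the table, 95 mm straight below the plugged-in battery's centre; x is the level direction the battery's free end points in. The battery lies on a 28 mm wide bed sloping up 35 degrees towards +x, so its two sides (42 mm apart) are free for fingers
- socket_mouth (a point): centre of the socket's mouth, 55 mm down-slope of the plugged-in battery's centre; the tongue goes 30 mm deep. The housing around it is 60 mm wide, reaches 45 mm further down-slope, and stands 28 mm above the battery's centre line, measured square to the slope
- cradle: white cradle fixed to the top: foot 120 (x) x 90 (y) x 10 mm with two upright saddles, 14 mm thick, centred at x = -42 and +42 mm, 70 mm open between them for fingers. Saddle floors 40 mm above the table; channel along x, 50 mm wide between lips that flare outward to 68 mm above the table. Origin under its centre
- cradle_rest (a point): where the centre of the battery's case lies when it rests in the cradle: 57 mm above the table over the cradle's origin
- pail: navy plastic pail, 200 mm across the rim, 170 mm tall, with a steel bail; origin under its centre; bystander
- scoop: stainless scoop with slotted head lying flat, 185 mm long, 70 mm wide, 22 mm high, handle to its -x; origin at its underside near the neck; bystander
- holder: clear acrylic brush holder, 90 x 70 mm foot, 126 mm tall, 200 mm to the top of the brushes in it; origin under its centre; bystander
- dish_low: lower of two stacked terracotta-coloured plastic dishes, 124 mm across, 24 mm high; origin under its centre; bystander
- dish_top: upper dish, 102 mm across, nested in the lower one, top of the stack about 31 mm above the table; bystander
- bottle: white plastic bottle, 64 mm across, 190 mm tall; origin under its centre; bystander
- tin: round steel polish tin, 80 mm across, 60 mm tall; origin under its centre; bystander
There are look-alikes about, which are no part of the job. Of the things like the battery, leave any that is pink, red or yellow; of the rest the larger one is meant.

How it is judged:
By the outcome, as a careful person would: the job done as asked, in the order asked, and still so for the second after the job is handed in, with the robot touching nothing.
It also fails if it takes over 45 s, if anything falls off the work surface, if the arm or the gripper's body presses on something with over 40 N, if the wrist force passes 120 N, or if a joint passes its speed limit or range.

## Robot

A 6-joint arm with a two-finger parallel gripper is mounted at the origin on the work surface. World frame = base frame: x ahead of the robot, y to its left, z up, the work surface at z = 0. Lengths are in m, angles in rad, forces in N, time in s.
With the tool pointing down it reaches from about 0.275 to 0.975 m from the base axis. Payload 8.4 kg.
Tool frame: the origin (TCP) lies midway between the tips of the shut fingers; the grasp point (between the pads) lies 19 mm behind it; z points along the fingers, y is the line along which they close (so a half turn about z gives the same grasp; the last joint's range is limited). The gripper opens to 92 mm and grips with 3 to 60 N. Pads are 20 mm wide; open, the fingers measure 128 mm over their backs; the gripper's body (75 mm by 189 mm) begins 69 mm behind the grasp point.
Start: joints at [-1.306, 0.353, 1.633, -0, 1.155, -0.002], TCP at [0.165, -0.603, 0.215] pointing down, gripper open.
Joint ranges: [-2.63, 2.63], [-0.92, 2.1], [0.06, 2.66], [-1.3, 4.44], [0, 2.69], [-3.02, 3.02]. Speed limits (rad/s): [2.22, 2.22, 2.79, 3.14, 3.14, 3.14].

## Interface

Orientations are given as a unit quaternion [x, y, z, w].
In Python, from plant import manip gives the robot as it stands.
- The arm moves only by the tool move_arm, never from a script. Its argument "steps" is a list that holds one entry, the list of rows, each a list of 7 numbers: the opening, from 0 (shut) to 1 (fully open), then the shift along the tool's x, y, z as a fraction of full scale, then the turn, a rotation vector about the tool's x, y, z as a fraction of full scale. In form: [[[hand, dx, dy, dz, wx, wy, wz], ...]]. A call has 1 to 12 rows; each row is the pose to reach, as a shift and turn from the pose commanded when the call began, along the tool's axes at that moment; what a row does not reach only later rows make up. Full scale, the value 1, is 0.5 m for a shift and 60 degrees for a turn. A row lasts 1/8 s, in which the tool goes at most 62.5 mm and 10.7 degrees, less where a joint would pass 70% of its speed; a pose out of reach is approached as far as the arm can. A call with a number of a shift or a turn outside -1 to 1 is refused whole. A call with a gripper value outside its range is refused whole. The fingers move at their own pace and stop on an object; "force" is the grip in N (left out, the last holds). Time passes only in rows, so rows that repeat a pose let the fingers close. It gives the time, the measured TCP pose, the force, the opening and the grip force at its end, in the units of the state.
- manip.state(): the state, without advancing time (a new reading comes with each control period).
- manip.camera(name): name is "scene" or "side" or "wrist"; returns the picture (384x512x3 uint8, red, green, blue); there is no depth.
- manip.camera_params(name): a dict with "fx", "fy", "cx", "cy" (pixels), "R" (3x3) and "t" (3): a world point X has camera coordinates R X + t. Camera axes: x right, y down, z forward; pixel columns grow to the right and rows downward; lengths in m; the calibration is good to about 2 mm. A picture is of the moment at which its call begins: read the wrist's pose just before it. camera_params takes no time and is no camera call; for the wrist camera it gives the pose at the moment of the call.
- manip.close_job(): hands the job in; it is judged then, once.
The state is a dict: "time_s": time; "joint_pos": joint angles; "dq": joint speeds; "tau": joint torques, N m; "position": TCP position; "tcp_rot": TCP orientation; "contact_force": force on the tool from outside, world axes, zero at the start; "torque": the same for the moment, N m; "grip_width": finger opening in m; "grip_force": force on a finger pad.
Only numpy, scipy, OpenCV 4.12 (cv2) and the standard library are available. Lean on these libraries where they do the work, as an engineer would, in place of code of your own. Each camera call takes 0.05 s, during which the arm holds its last target. There are 200 camera calls.

## Working session

There is one attempt and no reset: what is moved stays moved. The work goes in short steps, Python scripts to look and compute and a tool call to move; the robot and the scene stay as the last step left them, time stands still between calls to the robot, and variables do not carry over. Pictures are saved under pics/ and viewed, at most 10 in all, crops included, and the job is handed in when it is done.

Besides the shell and the picture viewer there is one more tool, called after "Emit:" in YAML: its name, and indented under it one key for each argument. move_arm: Moves the arm, as the interface text tells. Its arguments: {"type":"object","properties":{"steps":{"type":"array","items":{"type":"array","items":{"type":"array","items":{"type":"number","minimum":-1,"maximum":1}}}},"force":{"type":"number"}},"required":["steps"]}

```bash
ls; mkdir -p pics
python3 - <<'E'
from plant import manip
import cv2,numpy as np,json
np.set_printoptions(precision=4,suppress=True)
s=manip.state();print(s)
for n in("scene","side"):
    im=manip.camera(n);cv2.imwrite(f"pics/{n}0.png",im[:,:,::-1])
    p=manip.camera_params(n);print(n,p)
E
```

```text
pics
{'time_s': 0.0, 'joint_pos': array([-1.3064,  0.3537,  1.6342, -0.    ,  1.1552, -0.0024]), 'dq': array([0.    , 0.0016, 0.0009, 0.0006, 0.0005, 0.0013]), 'tau': array([ -0.0008, -59.384 , -33.4211,   0.0699,   0.0235,  -0.0001]), 'position': array([ 0.1646, -0.6024,  0.2138]), 'tcp_rot': array([ 0.9911,  0.133 , -0.0001, -0.0007]), 'contact_force': array([ 0.5982, -0.8056,  0.3893]), 'torque': array([-0.039 , -0.0135, -0.0222]), 'grip_force': 0.0, 'grip_width': 0.091734555631841}
scene {'fx': 353.72900872464055, 'fy': 353.72900872464055, 'cx': 258.86211758228046, 'cy': 192.8763832459914, 'R': array([[-0.1803,  0.9836, -0.0028],
       [ 0.7444,  0.1346, -0.654 ],
       [-0.6429, -0.12  , -0.7564]]), 't': array([ 0.1011, -0.3702,  1.6745])}
side {'fx': 367.8701550444377, 'fy': 367.8701550444377, 'cx': 254.06621681136127, 'cy': 192.83974854036876, 'R': array([[-0.9979, -0.0648,  0.0075],
       [-0.0544,  0.764 , -0.6429],
       [ 0.0359, -0.6419, -0.7659]]), 't': array([0.5774, 0.0736, 1.2845])}
```

View pics/scene0.png

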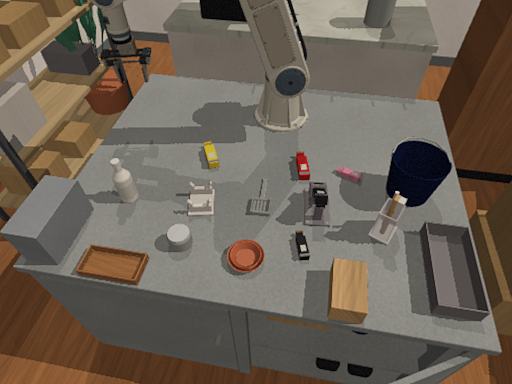

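View pics/side0.png

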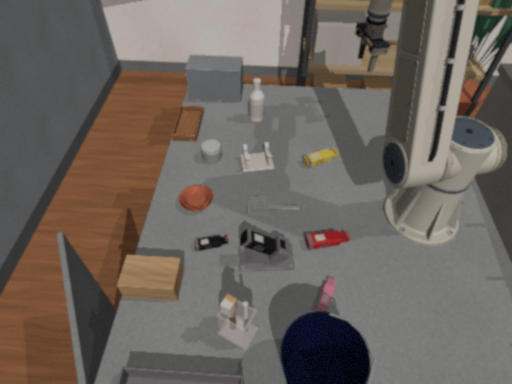

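The scene view shows the charger with the black battery near (318,200) and the cradle near (201,200). A smaller black look-alike lies at (302,245), with red, yellow and pink ones around. In the side view the charger is at (264,248) and the cradle at (257,160). Next I'll enlarge both.

Run:
```python
import cv2,numpy as np
a=cv2.imread('pics/scene0.png');b=cv2.imread('pics/side0.png')
def c(im,x,y,w=66,h=50):return cv2.resize(im[y:y+h,x:x+w],None,fx=6,fy=6,interpolation=cv2.INTER_CUBIC)
o=np.vstack([np.hstack([c(a,285,178),c(a,170,175)]),np.hstack([c(b,232,222),c(b,226,135)])])
cv2.imwrite('pics/crop1.png',o);print(o.shape)
```

```text
(600, 792, 3)
```

View pics/crop1.png

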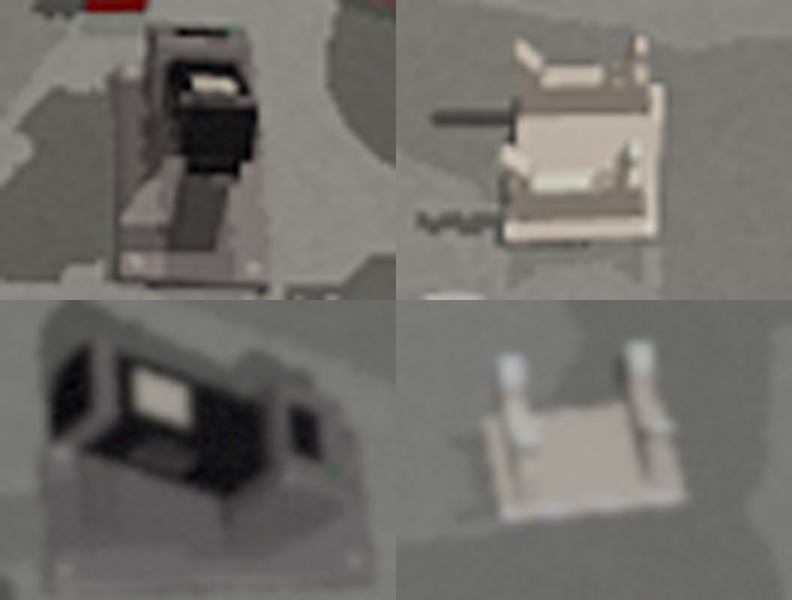

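The crops show the battery's free end facing the scene camera (world +x), with the label up and the socket on the robot side. The cradle's channel also runs roughly along x. Next: coarse positions.

```bash
cat > h.py <<'E'
import numpy as np,cv2
from plant import manip
from scipy.spatial.transform import Rotation as Ro
np.set_printoptions(precision=4,suppress=True)
def ray(p,uv):
    d=p["R"].T@np.array([(uv[0]-p["cx"])/p["fx"],(uv[1]-p["cy"])/p["fy"],1.]);return -p["R"].T@p["t"],d/np.linalg.norm(d)
def onz(p,uv,z):
    o,d=ray(p,uv);return o+d*(z-o[2])/d[2]
def tri(obs):
    A=0;b=0
    for p,uv in obs:
        o,d=ray(p,uv);M=np.eye(3)-np.outer(d,d);A=A+M;b=b+M@o
    X=np.linalg.solve(A,b);return X,[float(np.linalg.norm((np.eye(3)-np.outer(ray(p,u)[1],ray(p,u)[1]))@(X-ray(p,u)[0]))) for p,u in obs]
def proj(p,X):
    c=p["R"]@X+p["t"];return np.array([p["fx"]*c[0]/c[2]+p["cx"],p["fy"]*c[1]/c[2]+p["cy"]])
E
python3 - <<'E'
from h import *
S=manip.camera_params("scene");D=manip.camera_params("side")
def sc(x,y,ox,oy):return (ox+x/6,oy+y/6)
a=lambda x,y:sc(x,y,285,178); b=lambda x,y:sc(x-396,y,170,175)
e=lambda x,y:sc(x,y-300,232,222); f=lambda x,y:sc(x-396,y-300,226,135)
print("charger foot scene BL,BR,TL",*[onz(S,a(*q),.01) for q in((118,282),(268,288),(118,75))])
print("charger foot side",*[onz(D,e(*q),.01) for q in((45,585),(372,580))])
print("label", tri([(S,a(212,84)),(D,e(163,396))]))
print("cradle scene BL BR TR",*[onz(S,b(*q),.01) for q in((504,240),(660,240),(664,85))])
print("cradle side BL BR TL TR",*[onz(D,f(*q),.01) for q in((506,520),(685,498),(486,418),(665,405))])
print(manip.camera_params("wrist"))
E
```

```text
charger foot scene BL,BR,TL [0.6261 0.1758 0.01  ] [0.6147 0.2624 0.01  ] [0.465  0.1601 0.01  ]
charger foot side [0.6064 0.2633 0.01  ] [0.4393 0.2489 0.01  ]
label (array([0.5514, 0.2118, 0.1112]), [0.001232643932953175, 0.0012326439329531935])
cradle scene BL BR TR [ 0.6569 -0.2417  0.01  ] [ 0.6402 -0.1495  0.01  ] [ 0.5195 -0.1795  0.01  ]
cradle side BL BR TL TR [ 0.6253 -0.1485  0.01  ] [ 0.513  -0.1759  0.01  ] [ 0.646  -0.2394  0.01  ] [ 0.5288 -0.2603  0.01  ]
{'fx': 290.6501285672238, 'fy': 290.6501285672238, 'cx': 256.7871098997555, 'cy': 186.83391102390277, 'R': array([[ 0.2643, -0.9644, -0.0015],
       [-0.9299, -0.2553,  0.2648],
       [-0.2557, -0.0686, -0.9643]]), 't': array([-0.6242, -0.03  ,  0.391 ])}
```

```bash
cat >> h.py <<'E'
def delta(pos,R,s=None,cmd=None):
    """fractions of full scale (shift, rotvec) from current/commanded pose to the goal pose"""
    s=s or manip.state()
    p0,R0=(s["position"],Ro.from_quat(s["tcp_rot"])) if cmd is None else cmd
    d=R0.inv().apply(np.asarray(pos)-p0)/.5
    w=(R0.inv()*Ro.from_matrix(R)).as_rotvec(degrees=True)/60
    return d.round(3),w.round(3)
def toolR(yaw,tilt):
    """tool x along yaw(deg) raised by tilt(deg), y = right of it, z down/outward"""
    u=np.array([np.cos(np.radians(yaw)),np.sin(np.radians(yaw)),0]);k=np.array([0,0,1.]);t=np.radians(tilt)
    x=np.cos(t)*u+np.sin(t)*k;z=np.sin(t)*u-np.cos(t)*k
    return np.c_[x,np.cross(z,x),z]
E
python3 - <<'E'
from h import *
s=manip.state();p=manip.camera_params("wrist");R0=Ro.from_quat(s["tcp_rot"])
C=-p["R"].T@p["t"];print("cam in tool",R0.inv().apply(C-s["position"]),R0.inv().apply(p["R"][2]))
print(R0.as_matrix())
print(delta([.52,-.22,.33],toolR(14,0)))
E
```

```text
cam in tool [ 0.0751 -0.0001 -0.1701] [-0.2648 -0.0001  0.9643]
[[ 0.9646  0.2637 -0.0003]
 [ 0.2637 -0.9646  0.0012]
 [-0.     -0.0012 -1.    ]]
(array([ 0.887, -0.551, -0.231]), array([-0.001,  0.   ,  0.021]))
```

Run:
```python
from h import *
print(delta([.62,-.195,.25],toolR(14,0)))
```

```text
(array([ 1.093, -0.546, -0.071]), array([-0.001,  0.   ,  0.021]))
```

Emit:
move_arm:
  steps:
    - [[1,0.04,-0.02,-0.02,0,0,0],[1,0.13,-0.07,-0.05,0,0,0],[1,0.24,-0.13,-0.08,0,0,0],[1,0.35,-0.19,-0.08,0,0,0],[1,0.46,-0.25,-0.08,0,0,0],[1,0.57,-0.31,-0.08,0,0,0],[1,0.68,-0.37,-0.08,0,0,0],[1,0.79,-0.43,-0.08,0,0,0],[1,0.9,-0.49,-0.08,0,0,0],[1,0.97,-0.53,-0.08,0,0,0],[1,1,-0.545,-0.08,0,0,0],[1,1,-0.545,-0.08,0,0,0]]

```text
time_s: 1.6
position: [0.5754, -0.2074, 0.2547]
tcp_rot: [0.991, 0.134, -0.0, 0.0]
contact_force: [0.0, 0.1, -1.0]
grip_width: 0.0919
grip_force: 0.0
```

Run:
```python
from h import *
import pickle
s=manip.state();p=manip.camera_params("wrist");im=manip.camera("wrist")
cv2.imwrite("pics/w1.png",im[:,:,::-1]);pickle.dump((s,p),open("w1.pkl","wb"))
print(s["time_s"],s["position"],s["tcp_rot"],np.abs(s["dq"]).max())
# view pose for charger
c=np.array([.529,.211,.095]);R=toolR(5,35)
t=c-.16*R[:,2];print(t,delta(t,R,s))
```

```text
1.6 [ 0.5754 -0.2074  0.2547] [ 0.991   0.1339 -0.0002  0.    ] 0.0363829996214434
[0.4376 0.203  0.2261] (array([-0.048, -0.864,  0.057]), array([-0.053,  0.582,  0.168]))
```

View pics/w1.png

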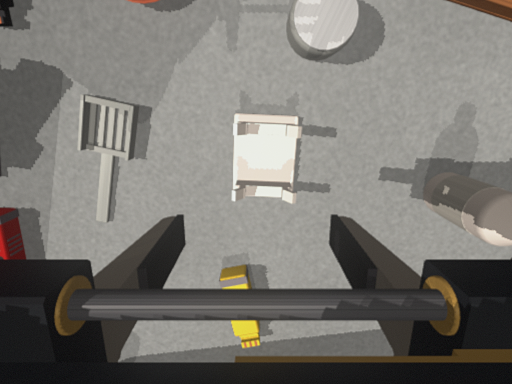

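The cradle sits around (267,157) in the wrist view, unobstructed. Next is the charger view pose.

Emit:
move_arm:
  steps:
    - [[1,0,-0.04,0,0,0.02,0.01],[1,-0.01,-0.13,0,-0.01,0.08,0.02],[1,-0.015,-0.24,0.01,-0.01,0.15,0.04],[1,-0.02,-0.35,0.02,-0.02,0.23,0.06],[1,-0.03,-0.46,0.03,-0.03,0.31,0.09],[1,-0.035,-0.57,0.04,-0.03,0.39,0.11],[1,-0.04,-0.68,0.05,-0.04,0.46,0.13],[1,-0.048,-0.77,0.055,-0.05,0.53,0.15],[1,-0.048,-0.84,0.057,-0.053,0.57,0.165],[1,-0.048,-0.864,0.057,-0.053,0.582,0.168],[1,-0.048,-0.864,0.057,-0.053,0.582,0.168]]

```text
time_s: 3.02
position: [0.4373, 0.2023, 0.226]
tcp_rot: [0.953, 0.041, 0.301, -0.013]
contact_force: [-0.7, -1.3, 0.2]
grip_width: 0.0921
grip_force: 0.0
```

Run:
```python
from h import *
import pickle
s=manip.state();p=manip.camera_params("wrist");im=manip.camera("wrist")
cv2.imwrite("pics/w2.png",im[:,:,::-1]);pickle.dump((s,p),open("w2.pkl","wb"))
print(s["time_s"],s["position"],s["tcp_rot"],np.abs(s["dq"]).max(),s["joint_pos"])
uv=proj(p,np.array([.529,.211,.095]));print("expected battery px",uv)
x,y=int(uv[0])-65,int(uv[1])-60
def c(im,x,y,w,h,k):return cv2.resize(im[y:y+h,x:x+w],None,fx=k,fy=k,interpolation=cv2.INTER_CUBIC)
a=cv2.imread('pics/w1.png');b=cv2.imread('pics/w2.png')
L=c(a,225,105,90,105,4);Rr=c(b,156,0,200,210,2)
print(L.shape,Rr.shape);cv2.imwrite("pics/crop2.png",np.hstack([L,Rr]))
```

```text
3.025 [0.4373 0.2023 0.226 ] [ 0.9526  0.041   0.3011 -0.0129] 0.28207854384588515 [ 0.6681 -0.1227  2.3214 -0.6934  0.5173  2.6904]
expected battery px [256.4004 173.7916]
(420, 360, 3) (420, 400, 3)
```

View pics/crop2.png

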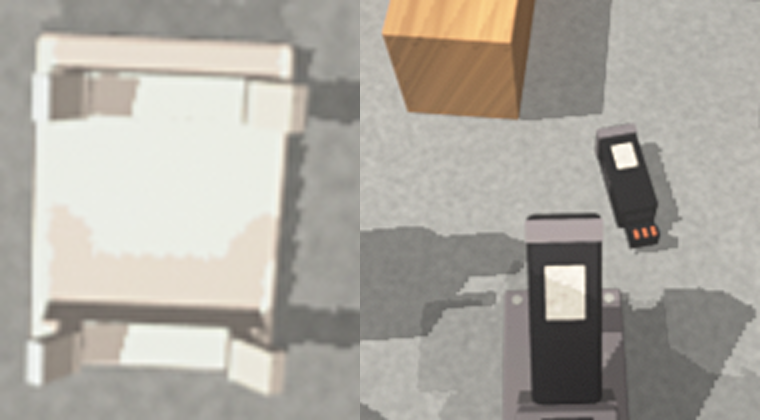

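Run:
```python
from h import *
import pickle
from scipy.optimize import least_squares
s1,p1=pickle.load(open("w1.pkl","rb"));s2,p2=pickle.load(open("w2.pkl","rb"))
q=lambda x,y:(225+x/4-.375,105+y/4-.375)
F=[onz(p1,q(*c),.068) for c in((32,98),(307,107))];N=[onz(p1,q(*c),.068) for c in((27,360),(284,374))]
mf,mn=(F[0]+F[1])/2,(N[0]+N[1])/2;d=mf-mn
print("cradle centre",(mf+mn)/2,"sep",np.linalg.norm(d),"yaw",np.degrees(np.arctan2(d[1],d[0])),"lip widths",np.linalg.norm(F[0]-F[1]),np.linalg.norm(N[0]-N[1]))
a=F[0]-F[1];print("cross yaw",np.degrees(np.arctan2(a[1],a[0]))-90)
T=[onz(p1,q(*c),.01) for c in((38,35),(292,45))];a=T[0]-T[1]
print("foot far edge mid",(T[0]+T[1])/2,"w",np.linalg.norm(a),"yaw",np.degrees(np.arctan2(a[1],a[0]))-90)
g=lambda x,y:(156+(x-360)/2-.25,y/2-.25)
uv=np.array([g(528,219),g(601,217),g(601,400),g(532,402)])
M=np.array([[.055,.021,.017],[.055,-.021,.017],[-.055,-.021,.017],[-.055,.021,.017]])
K=np.array([[p2["fx"],0,p2["cx"]],[0,p2["fy"],p2["cy"]],[0,0,1]])
ok,rv,tv=cv2.solvePnP(M,uv,K,None);Rb=p2["R"].T@cv2.Rodrigues(rv)[0];cb=p2["R"].T@(tv[:,0]-p2["t"])
print("pnp",cb,"axis elev",np.degrees(np.arcsin(Rb[2,0])),"yaw",np.degrees(np.arctan2(Rb[1,0],Rb[0,0])))
def Rm(yaw):
    t=toolR(yaw,35);return np.c_[t[:,0],-t[:,1],-t[:,2]]
f=lambda v:(np.array([proj(p2,Rm(v[2])@m+np.array([v[0],v[1],v[3]])) for m in M])-uv).ravel()
for z in (None,.095):
    h=(lambda v:f(v)) if z is None else (lambda v:f([v[0],v[1],v[2],z]))
    r=least_squares(h,[.53,.21,5,.095]);print(r.x,r.fun.round(1))
```

```text
cradle centre [ 0.584  -0.2158  0.068 ] sep 0.0836949164589398 yaw 12.90054331941818 lip widths 0.08312970995002358 0.08268813534832647
cross yaw 13.58359707345457
foot far edge mid [ 0.6412 -0.2022  0.01  ] w 0.08805092243575181 yaw 13.239446794961054
pnp [0.5618 0.212  0.0794] axis elev 34.50262472029773 yaw 5.9142735793970305
[0.5618 0.2115 5.9721 0.0798] [-0.2 -0.3  0.   0.2 -0.3  0.3  0.5 -0.2]
[0.5543 0.2109 5.9836 0.095 ] [-1.2 -2.7  1.  -2.2  0.6  2.5 -0.3  2.1]
```

Run:
```python
from h import *
import pickle
s2,p2=pickle.load(open("w2.pkl","rb"));S=manip.camera_params("scene");D=manip.camera_params("side")
def cen(path,box,thr):
    im=cv2.imread(path).astype(int);x,y,w,h=box;c=im[y:y+h,x:x+w].sum(2)
    m=(c>thr).astype(np.uint8);n,l,st,ce=cv2.connectedComponentsWithStats(m)
    i=1+np.argmax(st[1:,4]);print(path,st[i],ce[i]+[x,y]);return ce[i]+[x,y]
a=cen("pics/scene0.png",(312,186,18,14),390);b=cen("pics/side0.png",(250,230,20,22),330);c=cen("pics/w2.png",(240,120,40,50),520)
print(tri([(S,a),(D,b),(p2,c)]),tri([(D,b),(p2,c)]),tri([(S,a),(p2,c)]),tri([(S,a),(D,b)]))
```

```text
pics/scene0.png [15  0  3 14 24] [328.5 191. ]
pics/side0.png [ 5  4  8  8 49] [258.3878 237.7755]
pics/w2.png [  8  13  21  27 511] [258.     145.6027]
(array([0.5529, 0.2233, 0.1248]), [0.015430284933277862, 0.003722736351817147, 0.01241839584345976]) (array([0.5538, 0.212 , 0.1157]), [0.0010956256298416654, 0.001095625629841616]) (array([0.5527, 0.225 , 0.1216]), [0.013791392723100218, 0.013791392723100211]) (array([0.5568, 0.2326, 0.1344]), [0.007610839921799581, 0.007610839921799569])
```

Run:
```python
from h import *
s=manip.state();print(s["position"],s["joint_pos"])
c=np.array([.554,.2112,.095]);R=toolR(5.9,35)
for k in(-.06,.017):print(delta(c+k*R[:,2],R,s))
```

```text
[0.4375 0.2021 0.226 ] [ 0.6674 -0.1227  2.3213 -0.6929  0.5172  2.6897]
(array([0.041, 0.003, 0.229]), array([ 0.01 , -0.001, -0.013]))
(array([0.041, 0.001, 0.383]), array([ 0.01 , -0.001, -0.013]))
```

Emit:
move_arm:
  steps:
    - [[1,0.01,0,0.03,0,0,0],[1,0.025,0.002,0.09,0.005,0,-0.006],[1,0.035,0.003,0.16,0.01,0,-0.013],[1,0.041,0.003,0.21,0.01,0,-0.013],[1,0.041,0.003,0.229,0.01,0,-0.013],[1,0.041,0.003,0.229,0.01,0,-0.013]]

```text
time_s: 3.82
position: [0.5208, 0.2056, 0.1435]
tcp_rot: [0.953, 0.048, 0.3, -0.015]
contact_force: [-0.6, 0.3, 0.1]
grip_width: 0.0921
grip_force: 0.0
```

Run:
```python
from h import *
s=manip.state();p=manip.camera_params("wrist");im=manip.camera("wrist")
c=np.array([.554,.2112,.095]);R=toolR(5.9,35)
o=cv2.resize(im[:,:,::-1],None,fx=1.5,fy=1.5).copy()
for m in([.055,.021,-.017],[.055,-.021,-.017],[-.055,-.021,-.017],[-.055,.021,-.017]):
    u=proj(p,c+R@m*1.0)*1.5;cv2.circle(o,tuple(int(v) for v in u),3,(0,0,255),1)
cv2.imwrite("pics/w3.png",o)
print(s["position"],s["joint_pos"]);print(delta(c+.017*R[:,2],R,s))
```

```text
[0.5208 0.2056 0.1435] [ 0.5263  0.1651  2.2785 -1.0786  0.2728  2.9898]
(array([-0.   , -0.005,  0.152]), array([ 0.002,  0.001, -0.002]))
```

View pics/w3.png

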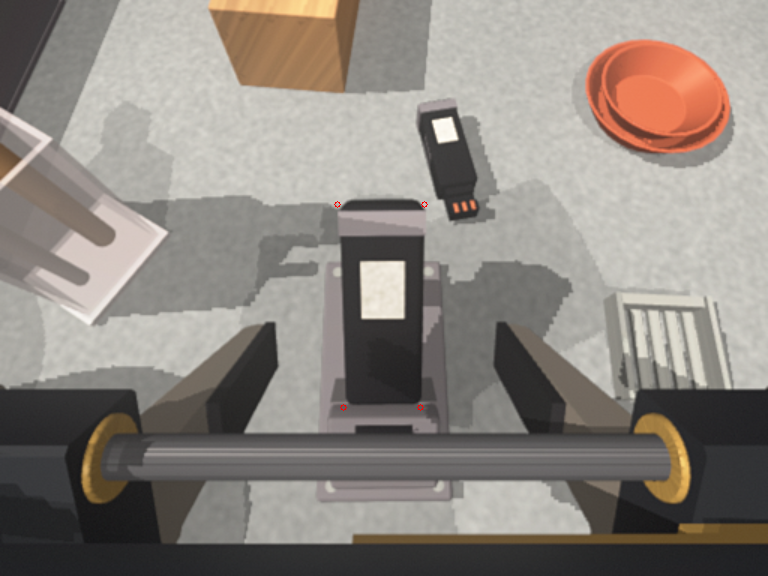

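The predicted battery corners (red circles) match the image within about 1–2 mm, and the fingers straddle the case. But j6 is 2.99 and j4 is -1.08, both near their limits. I'll grasp with the tool tilted only 12°, which keeps the same pad faces.

Run:
```python
from h import *
s=manip.state()
c=np.array([.554,.2112,.095]);R=toolR(5.9,12)
print(delta(c-.06*R[:,2],R,s))
```

```text
(array([ 0.046, -0.004,  0.008]), array([ 0.001, -0.383, -0.002]))
```

Emit:
move_arm:
  steps:
    - [[1,0.01,0,0.0,0,-0.08,0],[1,0.02,-0.002,0.0,0,-0.18,0],[1,0.03,-0.004,0.004,0,-0.28,0],[1,0.046,-0.004,0.008,0,-0.36,-0.002],[1,0.046,-0.004,0.008,0.001,-0.383,-0.002],[1,0.046,-0.004,0.008,0.001,-0.383,-0.002]]

```text
time_s: 4.62
position: [0.5408, 0.2107, 0.1537]
tcp_rot: [0.993, 0.051, 0.105, -0.005]
contact_force: [0.1, 0.0, -0.3]
grip_width: 0.0918
grip_force: 0.0
```

Run:
```python
from h import *
s=manip.state();print(s["position"],s["joint_pos"])
c=np.array([.554,.2112,.095]);R=toolR(5.9,12)
print(delta(c+.018*R[:,2],R,s))
```

```text
[0.5408 0.2107 0.1537] [ 0.4082  0.2552  1.9459 -0.0939  0.7412  1.9388]
(array([0.001, 0.002, 0.156]), array([ 0.   , -0.002,  0.   ]))
```

Emit:
move_arm:
  steps:
    - [[1,0,0,0.03,0,0,0],[1,0,0.001,0.07,0,0,0],[1,0.001,0.002,0.11,0,0,0],[1,0.001,0.002,0.14,0,0,0],[1,0.001,0.002,0.156,0,0,0],[1,0.001,0.002,0.156,0,0,0],[0.6,0.001,0.002,0.156,0,0,0],[0.35,0.001,0.002,0.156,0,0,0],[0.2,0.001,0.002,0.156,0,0,0],[0.2,0.001,0.002,0.156,0,0,0],[0.2,0.001,0.002,0.156,0,0,0],[0.2,0.001,0.002,0.156,0,0,0]]
  force: 45

```text
time_s: 6.12
position: [0.5582, 0.2125, 0.078]
tcp_rot: [0.993, 0.052, 0.105, -0.006]
contact_force: [-0.1, -2.5, 2.2]
grip_width: 0.0415
grip_force: 45.0
```

Emit:
move_arm:
  steps:
    - [[0.2,0.006,0,-0.0025,0,0,0],[0.2,0.013,0,-0.0055,0,0,0],[0.2,0.02,0,-0.0085,0,0,0],[0.2,0.028,0,-0.012,0,0,0],[0.2,0.037,0,-0.016,0,0,0],[0.2,0.046,0,-0.0195,0,0,0],[0.2,0.06,0,-0.0255,0,0,0],[0.2,0.075,0,-0.032,0,0,0],[0.2,0.09,0,-0.038,0,0,0],[0.2,0.11,0,-0.047,0,0,0],[0.2,0.11,0,-0.047,0,0,0]]

```text
time_s: 7.5
position: [0.6085, 0.2181, 0.1137]
tcp_rot: [0.993, 0.052, 0.106, -0.006]
contact_force: [-2.4, -2.3, 5.9]
grip_width: 0.0417
grip_force: 45.0
```

Run:
```python
from h import *
s=manip.state();p=manip.camera_params("wrist");im=manip.camera("wrist");si=manip.camera("side")
a=im[100:384,100:412,::-1];b=cv2.resize(si[190:290,190:310,::-1],None,fx=3,fy=2.84,interpolation=cv2.INTER_CUBIC)
cv2.imwrite("pics/w4.png",np.hstack([a,b]))
print(s["position"],s["joint_pos"],s["grip_width"],s["grip_force"],s["contact_force"])
```

```text
[0.6085 0.2181 0.1137] [ 0.3721  0.3999  1.8396 -0.085   0.6979  1.8981] 0.04171990790835733 44.99846041202545 [-2.3731 -2.3252  5.8797]
```

View pics/w4.png

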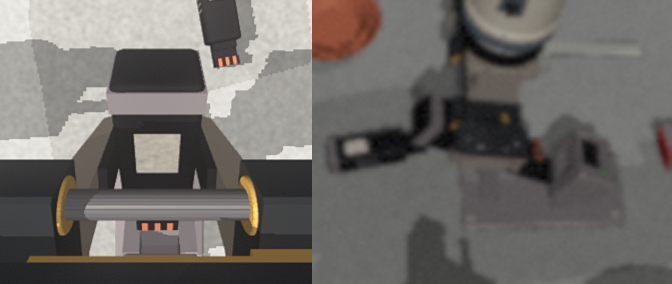

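The side view shows the battery out of the socket, with its copper contacts visible in the wrist crop at (158,226), and the grip holding at 41.7 mm. Next: lift and carry to a hover above the cradle.

Run:
```python
from h import *
s=manip.state();P=s["position"]
R=toolR(13.2,-23);g=np.array([.5835,-.2158,.19])+.018*R[:,2]
A=P+[0,0,.11]
R0=Ro.from_quat(s["tcp_rot"]);Rf=Ro.from_matrix(R);w=(R0.inv()*Rf).as_rotvec()
print("lift",delta(A,R0.as_matrix(),s))
for k in np.linspace(0,1,11)[1:]:
    print(k.round(2),*delta(A+(g-A)*k,(R0*Ro.from_rotvec(w*k)).as_matrix(),s))
```

```text
lift (array([ 0.047, -0.   , -0.215]), array([ 0.,  0., -0.]))
0.1 [ 0.029  0.086 -0.209] [-0.001 -0.059 -0.012]
0.2 [ 0.012  0.172 -0.202] [-0.003 -0.117 -0.024]
0.3 [-0.005  0.258 -0.196] [-0.004 -0.176 -0.036]
0.4 [-0.022  0.344 -0.189] [-0.005 -0.235 -0.048]
0.5 [-0.039  0.43  -0.183] [-0.006 -0.293 -0.061]
0.6 [-0.057  0.516 -0.176] [-0.008 -0.352 -0.073]
0.7 [-0.074  0.602 -0.17 ] [-0.009 -0.411 -0.085]
0.8 [-0.091  0.688 -0.163] [-0.01  -0.469 -0.097]
0.9 [-0.108  0.773 -0.157] [-0.012 -0.528 -0.109]
1.0 [-0.125  0.859 -0.151] [-0.013 -0.587 -0.121]
```

Emit:
move_arm:
  steps:
    - [[0.2,0.012,0,-0.05,0,0,0],[0.2,0.03,0,-0.13,0,0,0],[0.2,0.043,0.01,-0.2,0,0,0],[0.2,0.035,0.06,-0.212,0,-0.03,-0.006],[0.2,0.012,0.17,-0.202,-0.003,-0.117,-0.024],[0.2,-0.01,0.28,-0.194,-0.004,-0.19,-0.04],[0.2,-0.032,0.39,-0.186,-0.005,-0.265,-0.055],[0.2,-0.054,0.5,-0.177,-0.008,-0.34,-0.07],[0.2,-0.076,0.61,-0.17,-0.009,-0.415,-0.085],[0.2,-0.098,0.72,-0.16,-0.011,-0.49,-0.1],[0.2,-0.115,0.81,-0.154,-0.012,-0.555,-0.115],[0.2,-0.125,0.859,-0.151,-0.013,-0.587,-0.121]]

```text
time_s: 9.1
position: [0.576, -0.2199, 0.1717]
tcp_rot: [0.973, 0.112, -0.2, 0.024]
contact_force: [-0.0, 0.3, -2.9]
grip_width: 0.0417
grip_force: 45.0
```

Run:
```python
from h import *
import pickle
manip.camera("wrist")
s=manip.state();p=manip.camera_params("wrist");im=manip.camera("wrist");D=manip.camera_params("side");si=manip.camera("side")
pickle.dump((s,p,D),open("w5.pkl","wb"));cv2.imwrite("pics/w5.png",im[:,:,::-1]);cv2.imwrite("pics/s5.png",si[:,:,::-1])
print(s["time_s"],s["position"],s["joint_pos"],s["grip_width"],s["contact_force"],np.abs(s["dq"]).max())
c=np.array([.5835,-.2158,.19]);print("exp wrist",proj(p,c),"side",proj(D,c))
u=proj(D,c).astype(int)
a=cv2.resize(im[40:280,160:360,::-1],None,fx=2,fy=2,interpolation=cv2.INTER_CUBIC)
b=cv2.resize(si[u[1]-50:u[1]+50,u[0]-40:u[0]+40,::-1],(384,480),interpolation=cv2.INTER_CUBIC)
print("side origin",u-[40,50],"scale 4.8");cv2.imwrite("pics/crop5.png",np.hstack([a,b]))
```

```text
9.15 [ 0.5755 -0.2218  0.1713] [-0.2606  0.5914  1.4214 -0.1896  1.4931  1.1313] 0.04163496696585812 [-0.4086 -2.2163 -4.3591] 0.049351597237745085
exp wrist [249.8397 243.311 ] side [257.0529 123.3941]
side origin [217  73] scale 4.8
```

View pics/crop5.png

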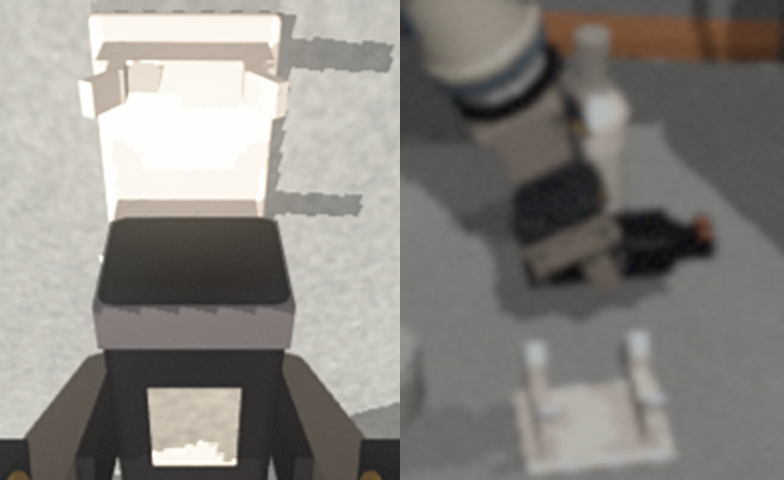

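```bash
cat > m.py <<'E'
from h import *
import pickle
from scipy.optimize import least_squares
s2,p2=pickle.load(open("w2.pkl","rb"));s5,p5,D=pickle.load(open("w5.pkl","rb"))
c2=np.array([.554,.2112,.095]);t=toolR(5.9,35);Rb=np.c_[t[:,0],-t[:,1],-t[:,2]]
def top(uv):
    o,d=ray(p2,uv);n=Rb[:,2];q=c2+.017*n;X=o+d*(n@(q-o))/(n@d);return Rb.T@(X-c2)
g=lambda x,y:(156+(x-360)/2-.25,y/2-.25)
F={k:top(g(565,y)) for k,y in dict(edge=219,band=243,lab0=264.5,lab1=321,mouth=401).items()}
for k in F:print(k,F[k])
q=lambda x,y:(160+x/2-.25,40+y/2-.25)
obs=[([.055,0,.017],q(195,304)),([.055,0,-.017],q(197,218)),([F["band"][0],0,.017],q(195,348)),([F["lab0"][0],0,.017],q(195,388))]
RT=Ro.from_quat(s5["tcp_rot"]).as_matrix();P=s5["position"]
def pose(v):   # v: pitch of battery x above tool x (rad), centre in tool x,y, depth behind TCP
    a=v[0];x=RT@[np.cos(a),0,-np.sin(a)];y=-RT[:,1];return P+RT@[v[1],v[2],-v[3]],np.c_[x,y,np.cross(x,y)]
def f(v):
    c,R=pose(v);r=np.array([proj(p5,c+R@m)-u for m,u in obs]);return np.r_[r[:,1],r[:,0].mean()]
r=least_squares(f,[.4,0,0,.018]);print("pitch in tool deg",np.degrees(r.x[0]),"centre in tool",r.x[1:],r.fun.round(2))
c,R=pose(r.x);print("centre",c,"elev",np.degrees(np.arcsin(R[2,0])),"yaw",np.degrees(np.arctan2(R[1,0],R[0,0])))
cn,Rn=pose([np.radians(23),0,0,.018]);print("nominal centre",cn,"elev",np.degrees(np.arcsin(Rn[2,0])))
for nm,cc,RR in(("fit",c,R),("nom",cn,Rn)):print(nm,"side tongue tip",proj(D,cc+RR@[-.085,0,0]),"mid",proj(D,cc),"wrist",[proj(p5,cc+RR@m).round(1) for m,u in obs])
print("obs",[u for m,u in obs],"side tongue obs",(217+305/4.8,73+230/4.8))
E
python3 m.py
```

```text
edge [ 0.0521 -0.0006  0.017 ]
band [ 0.0394 -0.0005  0.017 ]
lab0 [ 0.0277 -0.0003  0.017 ]
lab1 [-0.004   0.0001  0.017 ]
mouth [-0.0518  0.0006  0.017 ]
pitch in tool deg 24.528852738236164 centre in tool [-0.0033  0.0003  0.0098] [-0.92  0.07  2.2  -1.34 -0.  ]
centre [ 0.5764 -0.2218  0.1816] elev 1.1981472997245413 yaw 13.123892412389896
nominal centre [ 0.5824 -0.2201  0.1878] elev -0.3307023578894896
fit side tongue tip [282.4524 122.2853] mid [259.1214 124.2616] wrist [array([257.6, 190.8]), array([257.5, 148.8]), array([257.5, 216. ]), array([257.4, 232.4])]
nom side tongue tip [280.9076 120.6254] mid [257.4173 123.1041] wrist [array([257. , 185.5]), array([257. , 143.7]), array([257. , 213.3]), array([257. , 231.3])]
obs [(257.25, 191.75), (258.25, 148.75), (257.25, 213.75), (257.25, 233.75)] side tongue obs (280.5416666666667, 120.91666666666667)
```

```bash
cat > n.py <<'E'
from h import *
import sys
s=manip.state();a=np.radians(23.6);off=np.array([-.0015,0,-.016])
R=toolR(13.2,-23.6)
for z in map(float,sys.argv[1:]):
    print(z,*delta(np.array([.5835,-.2158,z])-R@off,R,s))
RT=Ro.from_quat(s["tcp_rot"]).as_matrix();print("now centre",s["position"]+RT@off,s["time_s"],s["joint_pos"],s["contact_force"])
E
python3 n.py .075 .057
```

```text
0.075 [ 0.094 -0.     0.204] [-0.    -0.007 -0.002]
0.057 [ 0.108 -0.     0.237] [-0.    -0.007 -0.002]
now centre [ 0.5804 -0.2167  0.1873] 9.25 [-0.2568  0.5882  1.4243 -0.1854  1.492   1.1339] [-0.0686 -0.2335 -3.7161]
```

Emit:
move_arm:
  steps:
    - [[0.2,0.012,0,0.025,0,0,0],[0.2,0.035,0,0.07,0,-0.002,0],[0.2,0.055,0,0.12,0,-0.004,-0.001],[0.2,0.075,0,0.165,0,-0.006,-0.002],[0.2,0.088,0,0.192,0,-0.007,-0.002],[0.2,0.094,0,0.204,0,-0.007,-0.002],[0.2,0.094,0,0.204,0,-0.007,-0.002],[0.2,0.094,0,0.204,0,-0.007,-0.002]]

```text
time_s: 10.25
position: [0.5786, -0.2171, 0.0613]
tcp_rot: [0.972, 0.113, -0.203, 0.024]
contact_force: [-0.5, -0.3, -4.3]
grip_width: 0.0418
grip_force: 45.0
```

```bash
python3 - <<'E'
from h import *
p=manip.camera_params("wrist");im=manip.camera("wrist");si=manip.camera("side");sc=manip.camera("scene")
a=cv2.resize(im[60:280,150:370,::-1],(440,440))
b=cv2.resize(si[115:185,216:296,::-1],(251,220),interpolation=cv2.INTER_CUBIC)
c=cv2.resize(sc[155:225,161:241,::-1],(251,220),interpolation=cv2.INTER_CUBIC)
cv2.imwrite("pics/crop6.png",np.hstack([a,np.vstack([b,c])]))
E
python3 n.py .075 .062 .057 .055
```

```text
0.075 [ 0.001 -0.     0.002] [ 0.001 -0.     0.001]
0.062 [ 0.012 -0.     0.026] [ 0.001 -0.     0.001]
0.057 [ 0.016 -0.     0.035] [ 0.001 -0.     0.001]
0.055 [ 0.017 -0.     0.039] [ 0.001 -0.     0.001]
now centre [ 0.5834 -0.2159  0.0764] 10.4 [-0.2527  0.7132  1.4729 -0.1933  1.3285  1.1682] [ 0.2383 -0.1696 -3.7286]
```

View pics/crop6.png

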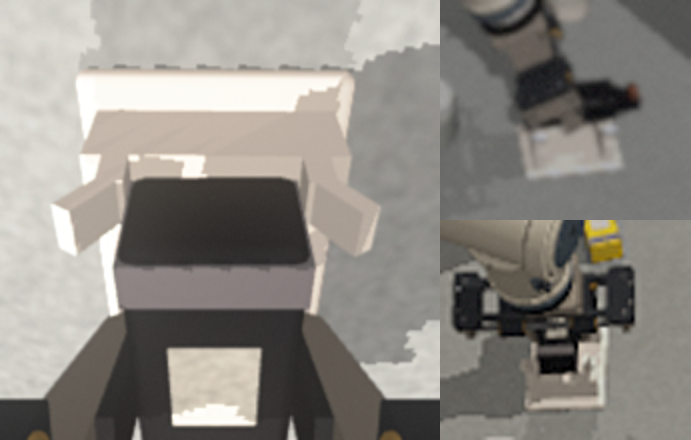

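The battery is centred between the lips: mid-pixel 218 against 215. A quick axial check from the band and label edges comes before lowering.

Run:
```python
from h import *
s=manip.state();p=manip.camera_params("wrist")
RT=Ro.from_quat(s["tcp_rot"]).as_matrix();a=np.radians(23.6);c=s["position"]+RT@[-.0015,0,-.016]
x=RT@[np.cos(a),0,-np.sin(a)];z=RT@[-np.sin(a),0,-np.cos(a)]
f=lambda X:((proj(p,X)-[150,60])*2).round(1)
for m in((.0535,-.0155),(.0535,.0155),(.0394,.017),(.0277,.017),(-.004,.017)):print(m,f(c+m[0]*x+m[1]*z))
u=np.array([np.cos(np.radians(13.2)),np.sin(np.radians(13.2)),0]);v=np.array([-u[1],u[0],0]);o=np.array([.5835,-.2158,0])
for l in((.06,.045,.01),(.06,-.045,.01),(.049,.041,.068),(.049,-.041,.068),(.049,0,.04)):print("cradle",l,f(o+l[0]*u+l[1]*v+[0,0,l[2]]))
```

```text
(0.0535, -0.0155) [213.9 181.2]
(0.0535, 0.0155) [213.9 258.8]
(0.0394, 0.017) [213.8 311.3]
(0.0277, 0.017) [213.8 346.4]
(-0.004, 0.017) [213.7 425.2]
cradle (0.06, 0.045, 0.01) [71.  76.7]
cradle (0.06, -0.045, 0.01) [357.   77.4]
cradle (0.049, 0.041, 0.068) [ 49.3 210.9]
cradle (0.049, -0.041, 0.068) [378.6 211.5]
cradle (0.049, 0, 0.04) [214.  155.3]
```

Emit:
move_arm:
  steps:
    - [[0.2,0.004,0,0.009,0,0,0],[0.2,0.008,0,0.018,0,0,0],[0.2,0.011,0,0.024,0,0,0],[0.2,0.013,0,0.029,0,0,0],[0.2,0.015,0,0.033,0,0,0],[0.2,0.016,0,0.035,0,0,0],[0.2,0.016,0,0.035,0,0,0],[0.2,0.016,0,0.035,0,0,0]]

```text
time_s: 11.4
position: [0.5784, -0.2168, 0.0413]
tcp_rot: [0.972, 0.113, -0.203, 0.023]
contact_force: [-0.8, -0.9, -3.1]
grip_width: 0.042
grip_force: 45.0
```

```bash
python3 n.py .057
```

```text
0.057 [-0.     0.    -0.001] [0.    0.001 0.002]
now centre [ 0.5833 -0.2156  0.0566] 11.4 [-0.2524  0.7375  1.4783 -0.1946  1.3004  1.1741] [-0.8048 -0.8881 -3.1489]
```

Emit:
move_arm:
  steps:
    - [[0.2,0.0005,0,0.001,0,0,0],[0.2,0.001,0,0.002,0,0,0],[0.2,0.001,0,0.002,0,0,0]]

```text
time_s: 11.78
position: [0.5784, -0.2168, 0.0406]
tcp_rot: [0.972, 0.113, -0.204, 0.024]
contact_force: [-2.0, 0.3, 2.8]
grip_width: 0.0418
grip_force: 45.0
```

Emit:
move_arm:
  steps:
    - [[0.43,0.0005,0,0.001,0,0,0],[0.43,0.0005,0,0.001,0,0,0],[0.46,0.0005,0,0.001,0,0,0],[0.48,0.0005,0,0.001,0,0,0],[0.52,0.0005,0,0.001,0,0,0],[0.6,0.0005,0,0.001,0,0,0],[0.7,0.0005,0,0.001,0,0,0],[0.7,0.0005,0,0.001,0,0,0]]
  force: 6

```text
time_s: 12.78
position: [0.5784, -0.2167, 0.0395]
tcp_rot: [0.972, 0.113, -0.204, 0.023]
contact_force: [0.4, -0.0, 0.9]
grip_width: 0.0646
grip_force: 0.0
```

Released. Now the tool backs off along its axis to clear.

Emit:
move_arm:
  steps:
    - [[0.75,0,0,-0.02,0,0,0],[0.8,0,0,-0.06,0,0,0],[0.8,0,0,-0.11,0,0,0],[0.8,0,0,-0.17,0,0,0],[0.8,0,0,-0.23,0,0,0],[0.8,0,0,-0.28,0,0,0],[0.8,0,0,-0.3,0,0,0],[0.8,0,0,-0.3,0,0,0]]

```text
time_s: 13.78
position: [0.6375, -0.2029, 0.1777]
tcp_rot: [0.972, 0.113, -0.203, 0.024]
contact_force: [0.2, -0.4, 0.3]
grip_width: 0.0733
grip_force: 0.0
```

Run:
```python
from h import *
s=manip.state();p=manip.camera_params("wrist");im=manip.camera("wrist");si=manip.camera("side");sc=manip.camera("scene")
print(s["time_s"],s["position"])
o=im[:,:,::-1].copy()
u=np.array([np.cos(np.radians(13.2)),np.sin(np.radians(13.2)),0]);v=np.array([-u[1],u[0],0]);c=np.array([.5835,-.2158,.057])
for m in((.055,.021),(.055,-.021),(-.055,-.021),(-.055,.021)):
    cv2.circle(o,tuple(proj(p,c+m[0]*u+m[1]*v+[0,0,.017]).astype(int).tolist()),2,(0,0,255),-1)
q=proj(p,c);print(q)
a=cv2.resize(o,(512,384));b=cv2.resize(si[125:195,216:296,::-1],(256,192),interpolation=cv2.INTER_CUBIC);d=sc[140:332,150:406,::-1]
cv2.imwrite("pics/fin.png",np.hstack([a,np.vstack([b,d])]))
```

```text
13.775 [ 0.6375 -0.2029  0.1777]
[256.8981 181.8398]
```

View pics/fin.png

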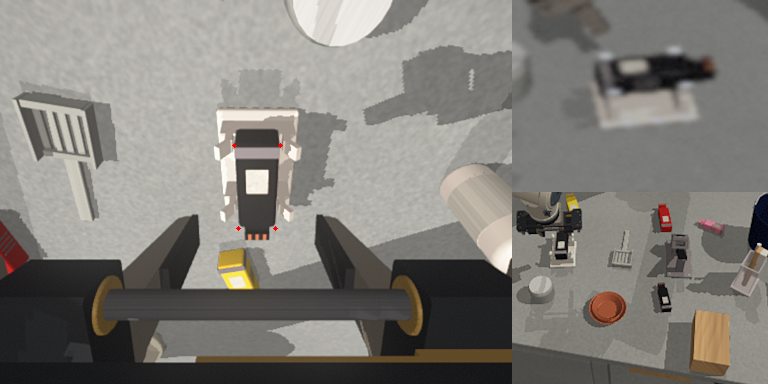

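The battery lies level in both saddles, label up, with its top-face edges at rows 147 and 229 on the predicted marks. The gripper is clear and the bystanders are where they were.

```bash
python3 -c "
from plant import manip
print(manip.close_job())"
```

```text
the job is handed in; nothing more can be done
None
```

The battery is out of the charger and lies level in the white cradle, label up and centred across both saddles to within about 2 mm; it was set down gently and released, nothing else was moved, and the job was handed in at about 14 s.

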